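Close the mailer and hold the scanner over its label

TASK

Close the lid of the packed mailer carton fully, so that its shipping label lies face up. Then draw the hand scanner out of its leaning holder, turn it until its window looks straight down, and finish while holding it motionless in the air in the gripper, window centred over the label and about 10 cm above it, touching nothing but the gripper. Leave the other things on the bench where they are.

Things in the scene. Friction and masses are not known exactly. Their poses are not given: they have to be found in the camera images.
- mailer: Plain brown cardboard mailer carton, fixed to the bench: 170 (x) x 220 (y) x 70 mm high, open-topped, 5 mm walls, goods packed inside. Origin: centre of its underside; z up; its -x side faces the robot, the lid is hinged on its +x (far) top edge. It stands left or right on the bench, the holder on the other side.
- mailer_lid (a joint): Hinge of the carton's lid, rad: 0 = shut (hard stop, level on the rim), grows as it opens, at most 1.6; starts at 0.7 to 1.15. Stiff: it stays where it is left and follows a push of 1 to 2 N at the free edge. The lid is a cardboard panel 172 mm from hinge to free edge, 224 mm wide, 4 mm thick. Its outer face, with the label, looks up and away from the robot while open; push on that face to shut it.
- lid_hinge (a point): Middle of the lid's hinge line, 70.5 mm above the bench, 85 mm from the carton's centre towards its +x; axes as the carton's (fixed).
- lid_edge (a point): Middle of the lid's free edge, on its outer face; moves with the lid. Its z axis is the lid's outward normal, its -x axis points from hinge to free edge. At lid angle a it lies 172*cos(a) mm towards the carton's -x from the hinge and 172*sin(a) mm above it. A 26 mm tuck flap hangs from the lid's inside near this edge.
- label (a point): Centre of the white shipping label with black bars (70 x 100 mm, flat, on the lid's outer face, 88 mm from the hinge, midway across); moves with the lid; z is the outward normal of the lid. With the lid shut it is 75.5 mm above the bench and faces up.
- holder: Grey scanner holder fixed to the bench: base plate 120x100x10 mm and a square pocket, outside 44x38 mm, inside 36x30 mm, about 56 mm deep, that leans 0.6 rad from vertical towards the holder's -x side (towards the robot). Origin: centre of the underside of the base; z up.
- pocket (a point): Centre of the pocket's open mouth, about 76 mm above the bench; axes as the holder's (they do not lean).
- scanner: Cordless hand scanner, 150 g, loose in the pocket with 2 mm play. Black handle 32 (x) x 26 (y) mm, along its own z from 0 (origin: centre of the foot) to 112 mm. The window looks along its own -x; window straight down means x axis straight up. In the holder it leans 0.6 to 0.7 rad towards the robot, head up, window facing the robot and partly down; foot 56 mm deep in the pocket. Draw it out along its own +z.
- scan_head (a point): Middle of the scanner's grey head, (-14, 0, 126) mm in the scanner's frame, same axes; in the holder about 0.13 m above the bench. The head is 72 (x) x 42 (y) x 40 (z) mm, with a black front rim 46 (y) x 44 (z) mm over the foremost 10 mm. Its flat sides (y faces, 42 mm apart) can be gripped across from above. The scanner's mass centre lies about 13 mm from this point, towards the handle.
- scan_window (a point): Centre of the scanner's window, (-55, 0, 126) mm in the scanner's frame; axes as the scanner's (looks along -x).
- stapler: Desk stapler lying along x, 32x135x50 mm; a bystander to be left alone. Origin: centre of its underside.
- marker: Felt marker, 18x135x20 mm; a bystander to be left alone. Origin: centre of its underside.
- tape_roll: Roll of brown packing tape lying flat, 116 mm across, 48 high; a bystander to be left alone. Origin: centre of its underside.
- low_carton: Small low carton at the left of the bench, 51x75x29 mm; a bystander to be left alone. Origin: centre of its underside.
- line_spool: Spool of line lying flat, 79 mm across, 22 high; a bystander to be left alone. Origin: centre of its underside.
- label_roll: Small roll of labels standing on its end, 62 mm across, 50 high; a bystander to be left alone. Origin: centre of its underside.
- bolt_box: Small carton at the back of the bench, 61x90x46 mm; a bystander to be left alone. Origin: centre of its underside.
- tub: Screw-lid tub, 66 mm across, 70 high; a bystander to be left alone. Origin: centre of its underside.
Mind the look-alikes: they are no part of the job. What is meant by the scanner is not green or purple, and is the larger of those in its own colour.

How it is judged:
On the way, in this order (a step that is already met when the one before it is completed fails the run):
1. the carton's lid is shut while the scanner is still in its holder (value of joint mailer_lid below 0.07 rad and distance between scanner and pocket below 0.068 m and angle between scanner's own x axis and vertical above 0.6 rad), for 0.2 s.
2. the scanner is drawn out of its holder in the gripper (contact force between scanner and the fingers above 1 N and distance between scan_head and pocket above 0.12 m and contact force between scanner and holder below 0.1 N), for 0.2 s.
3. the scanner looks down at the label from above (angle between scanner's own x axis and vertical below 0.35 rad and horizontal distance between scan_window and label below 0.04 m and z of scan_window in the frame of label between 0.05 and 0.16 m and contact force between scanner and the fingers above 1 N), for 0.2 s.
At the end, for the whole second after the job is handed in: Lid shut (joint under 0.07 rad); the scanner gripped between the fingers (over 1 N) and still (under 30 mm/s), free of holder and carton; its window within 0.35 rad of straight down, within 40 mm sideways of the label's centre and 50 to 160 mm above it; no bystander moved more than 30 mm (all of step 3 and value of joint mailer_lid below 0.07 rad and contact force between scanner and holder below 0.1 N and contact force between scanner and mailer below 0.1 N and linear speed of scanner below 0.03 m/s and distance of each of stapler, marker, tape_roll, low_carton, line_spool, label_roll, bolt_box, tub from where it was at the start of the episode below 0.03 m); the arm keeps its last pose, push and grip.
It fails at once if a bystander is moved by more than 30 mm (distance of any of stapler, marker, tape_roll, low_carton, line_spool, label_roll, bolt_box, tub from where it was at the start of the episode above 0.03 m).
It also fails if it takes over 46 s, if anything falls off the work surface, if the arm or the gripper's body presses on something with over 40 N, if the wrist force passes 120 N, or if a joint passes its speed limit or range.

ROBOT

A 6-joint arm with a two-finger parallel gripper is mounted at the origin on the work surface; the furniture and walls round the work are solid. World frame = base frame: x ahead of the robot, y to its left, z up, the work surface at z = 0. Lengths are in m, angles in rad, forces in N, time in s.
With the tool pointing down it reaches from about 0.3 to 0.875 m from the base axis. Payload 6.4 kg.
Tool frame: the origin (TCP) lies on the centre line of the jaws, within the pads' length; the fingertips stand ctrl.nose_length ahead of it and the grasp point (between the pads) lies 6 mm ahead of it (ctrl.nose_length is the distance from the TCP to the fingertips, in m); x points along the fingers, y is the direction in which the jaws open and shut, and the axes are right-handed (so a half turn about x gives the same grasp; the last joint's range is limited). The gripper opens to 85 mm and grips with 20 to 120 N. Pads are 22 mm wide; open, the fingers measure 114 mm over their backs; the gripper's body (76 mm by 85 mm) begins 54 mm behind the grasp point. The pads swing forward as they close: fully open they stand 13 mm farther back than shut.
Start: joints at [0.98, 0.181, 1.607, -0, 1.354, -0.206], TCP at [0.216, 0.533, 0.256] pointing down, gripper open.
Joint ranges: [-2.99, 2.99], [-0.89, 2.07], [0.3, 2.58], [-1.14, 4.28], [0, 2.63], [-3.12, 3.12]. Speed limits (rad/s): [2.57, 2.57, 3.01, 3.14, 3.14, 3.14].

INTERFACE

Orientations are given as a unit quaternion [w, x, y, z].
In Python, from bench import telemetry, cams, workorder, spotter, ctrl gives the robot as it stands. The module is installed in compiled form; this text tells all that it offers.
- The arm moves only by the tool servo_tool, never from a script. Its argument "targets" is one flat list of numbers, 4 for each row, row after row: the shift along the tool's x, y, z in mm, then the turn about the tool's x in rad. A call has exactly 5 rows; each row shifts and turns the commanded pose from where the row before left it, along the tool's axes as they then stand; what a row does not reach is not made up. A row lasts 1/10 s, in which the tool goes at most 50 mm and 8.59 degrees, less where a joint would pass 70% of its speed; a pose out of reach is approached as far as the arm can. A call is refused whole if a number of a shift passes 50 or a number of a turn 0.15, either way. A call with a gripper value outside its range is refused whole. "fingers" is the finger opening in mm, from 0 to 85.4, set as the call begins (left out, the last holds). The fingers move at their own pace and stop on an object; the grip force is fixed at half the most. Time passes only in rows, so rows that do not move let the fingers close, or fill a call up. It gives the time, the measured TCP pose, the force and the opening at its end, in the units of the state.
- telemetry.get_obs(): the state, without advancing time (a new reading comes with each control period).
- cams.camera(name): name is "scene" or "top" or "wrist"; returns (picture, depth): 400x640x3 uint8, blue, green, red; 400x640 float32, m along the optical axis (not along the pixel's ray), 0 where there is no reading.
- cams.camera_params(name): a dict with "intrinsics" (3x3 intrinsics, pixels), "R" (3x3) and "t" (3): a world point X has camera coordinates R X + t; the wrist camera has in their place "mount" (4x4, takes a point from camera to tool coordinates, whose origin is the TCP and whose axes are the tool frame's). Camera axes: x right, y down, z forward; pixel columns grow to the right and rows downward; lengths in m; the calibration is good to about 2 mm. A picture is of the moment at which its call begins: read the wrist's pose just before it. camera_params takes no time and is no camera call.
- workorder.hand_in(): hands the job in, once; it reports no verdict.
Trained networks look in the newest picture that a camera, given by its name, has taken for a name from the list of things; names that differ only in an ending like _2 or _b are one class to them, and where a whole thing is asked for, a point or a joint stands for the part that bears it (a point fixed in the world has none). Each returns a list of dicts, best first, with "score" (0 to 1); they miss things now and then, are a little off and sometimes report something else, mostly with a low value. They report only what shows in the picture. A call takes as long as a camera call. They do not tell look-alikes from the thing itself.
- spotter.search_frame(camera, thing): "pixel" ([column, row] in pixels, amid what is visible of it).
The state is a dict: "time_s": time; "q": joint angles; "dq": joint speeds; "joint_efforts": joint torques, N m; "eef_pos": TCP position; "eef_rot": TCP orientation; "wrist_force": force on the tool from outside, world axes, zero at the start; "torque": the same for the moment, N m; "opening": opening from 0.0 (shut) to 1.0 (fully open).
Only numpy, scipy, OpenCV 4.12 (cv2) and the standard library are available. Lean on these libraries where they do the work, as an engineer would, in place of code of your own. Each camera call takes 0.05 s, during which the arm holds its last target.

## Working session

There is one attempt and no reset: what is moved stays moved. The work goes in short steps, Python scripts to look and compute and a tool call to move; the robot and the scene stay as the last step left them, time stands still between calls to the robot, and variables do not carry over. Pictures are saved under pics/ and viewed, and the job is handed in when it is done.

Besides the shell and the picture viewer there is one more tool, called after "Request:" as name(argument=value, ...) on one line, values as JSON. servo_tool: Moves the arm, as the interface text tells. Its arguments: {"type":"object","properties":{"targets":{"type":"array","items":{"type":"number"}},"fingers":{"type":"number"}},"required":["targets"]}

```bash
mkdir -p pics; cat > h.py <<'E'
import numpy as np, cv2
from bench import telemetry, cams, workorder, spotter, ctrl
from scipy.spatial.transform import Rotation as Rn
def snap(n,f):
    p,d=cams.camera(n); cv2.imwrite('pics/'+f+'.png',p); np.savez('pics/'+f,p=p,d=d); return p,d
def world(n,u,v,z):
    c=cams.camera_params(n); K=c["intrinsics"]
    r=np.linalg.inv(K)@np.array([u,v,1.0])*z
    return np.array(c["R"]).T@(r-np.array(c["t"]))
def cloud(n,d):
    c=cams.camera_params(n); K=np.array(c["intrinsics"])
    v,u=np.mgrid[:400,:640]
    P=np.stack([(u-K[0,2])/K[0,0]*d,(v-K[1,2])/K[1,1]*d,d],-1)
    return (P-np.array(c["t"]))@np.array(c["R"])
def st():
    s=telemetry.get_obs(); q=s["eef_rot"]; R=Rn.from_quat([q[1],q[2],q[3],q[0]]).as_matrix()
    return s,np.array(s["eef_pos"]),R
E
python3 - <<'E'
from h import *
np.set_printoptions(precision=3,suppress=True)
s,p,R=st(); print(s["time_s"],p,R,ctrl.nose_length)
for n in("scene","top"):
    pic,d=snap(n,n+'0'); C=cloud(n,d)
    for t in("mailer","mailer_lid","holder","scanner","scan_head","label"):
        for r in spotter.search_frame(n,t)[:3]:
            u,v=map(int,np.round(r["pixel"])); print(n,t,r["score"],u,v,C[v,u])
E
```

```text
0.0 [0.216 0.533 0.255] [[-0.001  0.375  0.927]
 [-0.001  0.927 -0.375]
 [-1.    -0.002 -0.   ]] 0.025
scene mailer 0.72 373 255 [ 0.615 -0.21   0.004]
scene mailer 0.19 377 347 [ 0.427 -0.449  0.018]
scene mailer_lid 0.88 381 230 [ 0.629 -0.212  0.148]
scene mailer_lid 0.55 413 227 [ 0.758 -0.231  0.063]
scene mailer_lid 0.26 274 172 [0.497 0.163 0.142]
scene holder 0.94 296 184 [0.577 0.162 0.012]
scene holder 0.36 418 320 [ 0.565 -0.465  0.047]
scene scanner 0.76 244 222 [0.343 0.123 0.037]
scene scanner 0.75 236 180 [0.414 0.291 0.027]
scene scanner 0.69 272 173 [0.491 0.166 0.139]
scene scan_head 0.78 273 174 [0.491 0.16  0.14 ]
scene scan_head 0.74 242 219 [0.343 0.135 0.04 ]
scene scan_head 0.73 193 174 [0.313 0.425 0.   ]
scene label 0.86 381 236 [ 0.589 -0.25   0.205]
top mailer 0.73 379 192 [ 0.577 -0.214  0.191]
top mailer_lid 0.93 377 182 [ 0.625 -0.213  0.156]
top mailer_lid 0.3 377 154 [ 0.769 -0.23   0.067]
top holder 0.6 282 195 [0.588 0.164 0.054]
top scanner 0.72 286 257 [0.336 0.142 0.035]
top scanner 0.62 222 271 [0.277 0.398 0.028]
top scanner 0.6 252 235 [0.424 0.284 0.031]
top scan_head 0.85 290 256 [0.341 0.126 0.026]
top scan_head 0.61 251 236 [0.419 0.287 0.036]
top scan_head 0.57 276 211 [0.505 0.176 0.153]
top label 0.67 378 180 [ 0.636 -0.219  0.146]
top label 0.16 376 155 [ 0.764 -0.225  0.067]
```

```bash
ls pics
```

```text
scene0.npz
scene0.png
top0.npz
top0.png
```

View pics/scene0.png

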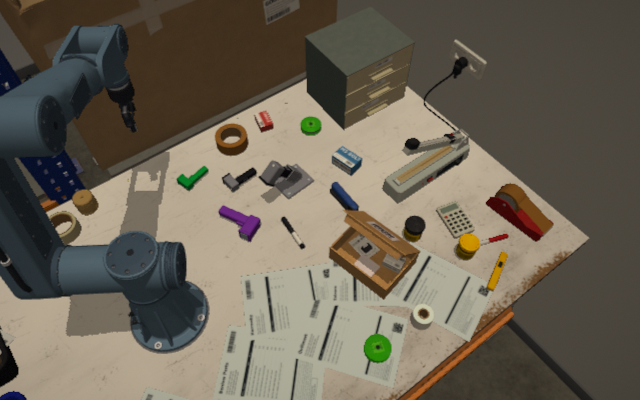

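View pics/top0.png

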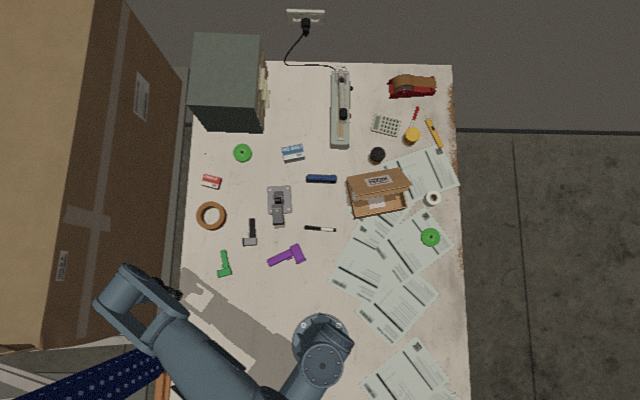

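```bash
python3 - <<'E'
from h import *
np.set_printoptions(precision=3,suppress=True)
for n in("scene","top"):
    z=np.load(f'pics/{n}0.npz'); C=cloud(n,z['d']); 
    print(n,'bench z',np.median(C[230:240,300:310,2]) )
    x0,y0=0.45,-0.40
    m=(C[...,0]>.45)&(C[...,0]<.74)&(C[...,1]>-.38)&(C[...,1]<-.06)&(C[...,2]>.03)&(C[...,2]<.35)&(z['d']>0)
    P=C[m]; hi=P[P[:,2]>.1]; print(len(P),len(hi))
    # plane ransac on hi
    rng=np.random.default_rng(0);best=0
    for _ in range(500):
        a,b,c=hi[rng.choice(len(hi),3,False)]; nn=np.cross(b-a,c-a); l=np.linalg.norm(nn)
        if l<1e-5: continue
        nn/=l; k=np.abs((hi-a)@nn)<.004
        if k.sum()>best: best=k.sum();K=k
    Q=hi[K]; c=Q.mean(0); u,s,vt=np.linalg.svd(Q-c); nn=vt[2]*np.sign(vt[2][2]); 
    print('lid plane',best,c,nn,'angle',np.arccos(nn[2]),'yaw',np.arctan2(nn[1],nn[0]))
    yaw=np.arctan2(nn[1],nn[0]); e=np.array([np.cos(yaw),np.sin(yaw)]);f=np.array([-e[1],e[0]])
    print('x',np.percentile(Q[:,:2]@e,[0,2,50,98,100]),'y',np.percentile(Q[:,:2]@f,[0,2,50,98,100]),'z',Q[:,2].min(),Q[:,2].max())
    L=P[(P[:,2]>.05)&(P[:,2]<.08)]; print('low x',np.percentile(L[:,:2]@e,[0,2,50,98,100]),'y',np.percentile(L[:,:2]@f,[0,2,50,98,100]))
    # rect
    print(cv2.minAreaRect((Q[:,:2]*1000).astype(np.float32)),cv2.minAreaRect((P[:,:2]*1000).astype(np.float32)))
    m=(C[...,0]>.35)&(C[...,0]<.70)&(C[...,1]>.08)&(C[...,1]<.24)&(C[...,2]>.005)&(C[...,2]<.3)&(z['d']>0)
    P=C[m];B=P[(P[:,2]<.016)&(P[:,0]>.5)];print('base',cv2.minAreaRect((B[:,:2]*1000).astype(np.float32)))
    H=P[P[:,2]>.1]; print('head',len(H),H.min(0),H.max(0),cv2.minAreaRect((H[:,:2]*1000).astype(np.float32)))
    g=z['p'];
    import math
r=lambda f,x0,x1,y0,y1,k:cv2.resize(cv2.imread(f)[y0:y1,x0:x1],None,fx=k,fy=k,interpolation=cv2.INTER_CUBIC)
a=r('pics/top0.png',240,420,130,240,4);cv2.imwrite('pics/topc.png',a)
a=r('pics/scene0.png',230,430,140,300,4);cv2.imwrite('pics/scenec.png',a[:600])
E
```

```text
scene bench z -0.0002854062806715884
2522 1324
lid plane 770 [ 0.618 -0.223  0.163] [0.747 0.155 0.646] angle 0.868019998842426 yaw 0.2045213731162135
x [0.52  0.521 0.558 0.609 0.612] y [-0.453 -0.45  -0.346 -0.233 -0.228] z 0.10011951681524314 0.21081448338519074
low x [0.457 0.458 0.468 0.675 0.679] y [-0.451 -0.45  -0.367 -0.232 -0.23 ]
((623.2314453125, -218.50259399414062), (92.64216613769531, 225.17347717285156), 11.75214958190918) ((621.0411376953125, -202.87977600097656), (222.30809020996094, 255.8457489013672), 12.654626846313477)
base ((599.9236450195312, 160.95599365234375), (200.59054565429688, 156.28623962402344), 0.6238400340080261)
head 398 [0.456 0.15  0.101] [0.555 0.2   0.164] ((505.0587158203125, 175.2699432373047), (98.80615997314453, 48.617069244384766), 1.93227219581604)
top bench z -0.0007814173984552566
1684 1213
lid plane 962 [ 0.623 -0.219  0.158] [0.751 0.157 0.641] angle 0.8750292660764344 yaw 0.20601638147833246
x [0.522 0.523 0.564 0.611 0.615] y [-0.454 -0.45  -0.341 -0.235 -0.23 ] z 0.10003981883037615 0.21268246464910595
low x [0.46  0.461 0.49  0.633 0.678] y [-0.453 -0.451 -0.318 -0.232 -0.232]
((626.2220458984375, -218.94882202148438), (93.58731842041016, 224.05184936523438), 11.59547233581543) ((626.9988403320312, -219.1570587158203), (217.31385803222656, 225.38320922851562), 12.09831714630127)
base ((598.1197509765625, 163.33456420898438), (148.41961669921875, 198.31271362304688), 86.6119384765625)
head 257 [0.459 0.151 0.101] [0.558 0.198 0.164] ((508.6408386230469, 175.4435577392578), (99.46825408935547, 43.18168258666992), 3.3504891395568848)
```

View pics/topc.png

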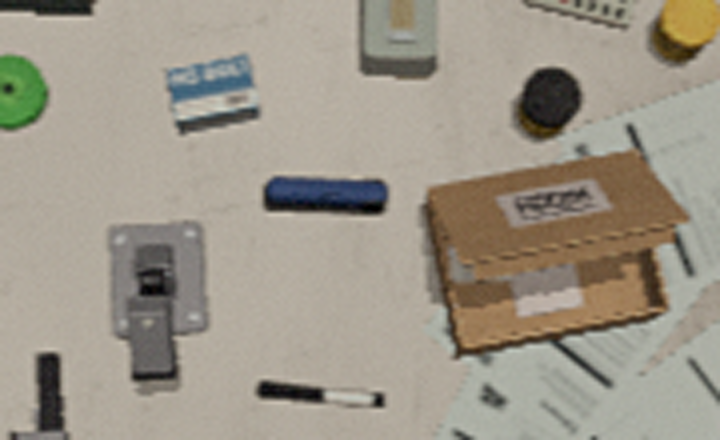

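View pics/scenec.png

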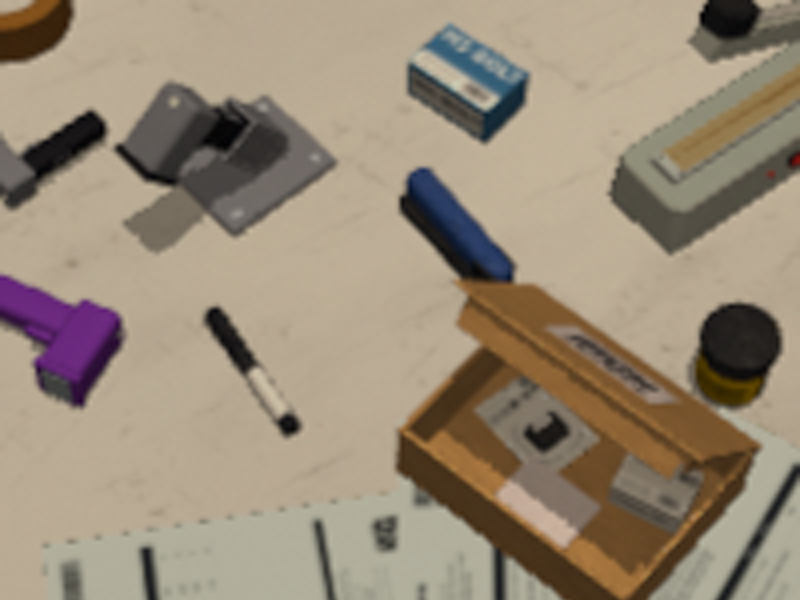

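The top picture shows the open carton at about (377,190), yawed about 0.2 rad, with the lid at about 0.87 rad. The leaning grey scanner is at (277,208), in the holder at (280,200). The small grey, green and purple scanners are look-alikes lying flat on the bench. I'll close the fingers and move over the lid.

Request:
servo_tool(targets=[-10,-28,32,0,-10,-28,32,0,0,-28,32,0,0,-28,32,0,0,-28,32,0], fingers=0)

```text
time_s: 1.2
eef_pos: [0.312, 0.3418, 0.2766]
eef_rot: [0.694, 0.135, 0.694, -0.135]
wrist_force: [1.1, -0.1, -0.1]
opening: 0.142
```

Request:
servo_tool(targets=[0,-28,32,0,0,-28,32,0,0,-28,32,0,0,-28,32,0,0,-28,32,0])

```text
time_s: 1.7
eef_pos: [0.4079, 0.1517, 0.2767]
eef_rot: [0.694, 0.135, 0.694, -0.135]
wrist_force: [1.5, -0.6, 0.6]
opening: 0.001
```

Request:
servo_tool(targets=[0,-28,32,0,0,-28,32,0,0,-28,32,0,0,-28,32,0,0,-28,32,0])

```text
time_s: 2.2
eef_pos: [0.5037, -0.0383, 0.2765]
eef_rot: [0.694, 0.135, 0.694, -0.135]
wrist_force: [0.9, 0.2, 0.6]
opening: -0.002
```

Request:
servo_tool(targets=[0,-28,32,0,0,-28,32,0,0,-28,32,0,0,-28,32,0,0,-28,32,0])

```text
time_s: 2.7
eef_pos: [0.5994, -0.228, 0.2762]
eef_rot: [0.694, 0.135, 0.694, -0.135]
wrist_force: [0.5, 0.3, 0.7]
opening: 0.004
```

Request:
servo_tool(targets=[0,0,0,-0.148,0,0,0,-0.148,0,0,0,-0.148,0,0,0,-0.146,0,0,0,0])

```text
time_s: 3.2
eef_pos: [0.5988, -0.2264, 0.2762]
eef_rot: [0.703, -0.073, 0.703, 0.073]
wrist_force: [-0.5, -0.4, 0.3]
opening: -0.002
```

```bash
python3 - <<'E'
from h import *
np.set_printoptions(precision=3,suppress=True)
s,p,R=st(); print(s["time_s"],p,R,s["q"],s["wrist_force"])
e=np.array([.979,.2035]);f=np.array([-e[1],e[0]]);print(p[:2]@e,p[:2]@f)
E
```

```text
3.2 [ 0.599 -0.226  0.276] [[-0.    -0.205  0.979]
 [ 0.     0.979  0.205]
 [-1.     0.    -0.   ]] [-0.547  0.309  1.411  0.     1.422 -2.324] [-0.521 -0.441  0.339]
0.5401787258497647 -0.34349319495310704
```

Request:
servo_tool(targets=[14,0,0,0,14,0,0,0,14,0,0,0,14,0,0,0,14,0,0,0])

```text
time_s: 3.7
eef_pos: [0.5986, -0.2262, 0.2046]
eef_rot: [0.703, -0.072, 0.704, 0.072]
wrist_force: [1.0, 0.5, 1.5]
opening: -0.002
```

Request:
servo_tool(targets=[12,0,-4,0,12,0,-4,0,12,0,-4,0,12,0,-4,0,12,0,-4,0])

```text
time_s: 4.2
eef_pos: [0.5788, -0.2306, 0.1455]
eef_rot: [0.703, -0.072, 0.703, 0.072]
wrist_force: [-0.3, -0.5, 2.1]
opening: 0.002
```

Request:
servo_tool(targets=[9,0,-3,0,9,0,-3,0,8,0,-3,0,6,0,-2,0,4,0,0,0])

```text
time_s: 4.7
eef_pos: [0.5681, -0.2326, 0.1097]
eef_rot: [0.703, -0.072, 0.704, 0.072]
wrist_force: [0.2, -0.6, 0.4]
opening: -0.001
```

```bash
python3 - <<'E'
from h import *
s,p,R=st(); print(p,s["wrist_force"]);pic,d=snap("scene","s1")
cv2.imwrite('pics/s1c.png',cv2.resize(pic[150:310,280:480],None,fx=3,fy=3))
E
```

```text
[ 0.56807449 -0.23263207  0.1096692 ] [ 0.2132932  -0.63225672  0.40077747]
```

View pics/s1c.png

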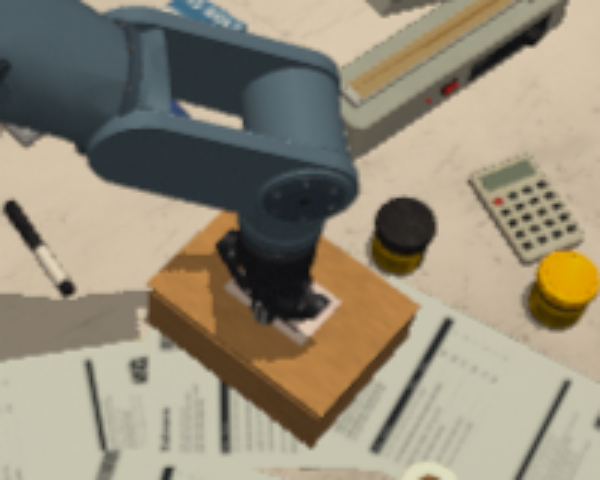

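The lid is following the fingers and is nearly shut. I'll press on to the stop, nearer the free edge.

Request:
servo_tool(targets=[2,0,-5,0,2,0,-5,0,2,0,-4,0,1,0,0,0,1,0,0,0])

```text
time_s: 5.25
eef_pos: [0.5545, -0.2356, 0.1023]
eef_rot: [0.703, -0.072, 0.703, 0.072]
wrist_force: [0.1, -0.1, 1.2]
opening: -0.001
```

Request:
servo_tool(targets=[1,0,0,0,1,0,0,0,1,0,0,0,0,0,0,0,0,0,0,0])

```text
time_s: 5.75
eef_pos: [0.5549, -0.2355, 0.0995]
eef_rot: [0.703, -0.073, 0.703, 0.072]
wrist_force: [-1.7, 1.5, 3.3]
opening: 0.002
```

Request:
servo_tool(targets=[1,0,0,0,1,0,0,0,0,0,0,0,0,0,0,0,0,0,0,0])

```text
time_s: 6.25
eef_pos: [0.555, -0.2356, 0.0993]
eef_rot: [0.703, -0.073, 0.703, 0.072]
wrist_force: [-6.8, 4.1, 15.4]
opening: 0.001
```

Request:
servo_tool(targets=[-20,0,0,0,-40,0,0,0,-45,0,0,0,-45,30,0,0,0,48,0,0], fingers=85)

```text
time_s: 6.75
eef_pos: [0.5428, -0.1644, 0.251]
eef_rot: [0.707, -0.074, 0.7, 0.068]
wrist_force: [0.6, 1.0, 0.0]
opening: 0.844
```

Request:
servo_tool(targets=[0,49,0,0,0,49,0,0,0,49,0,0,0,49,0,0,0,40,0,0])

```text
time_s: 7.25
eef_pos: [0.4903, 0.0721, 0.2438]
eef_rot: [0.703, -0.072, 0.703, 0.073]
wrist_force: [-0.1, -0.5, -0.1]
opening: 0.998
```

```bash
python3 - <<'E'
from h import *
np.set_printoptions(precision=3,suppress=True)
s,p,R=st(); print(s["time_s"],p,R[:,2])
pic,d=snap("top","t1");C=cloud("top",d)
m=(C[...,0]>.48)&(C[...,0]<.70)&(C[...,1]>-.34)&(C[...,1]<-.10)&(C[...,2]>.06)&(C[...,2]<.12)
P=C[m];c=P.mean(0);u,sv,vt=np.linalg.svd(P-c);print(len(P),c,vt[2],np.arccos(abs(vt[2][2])),P[:,2].min(),P[:,2].max())
print(cv2.minAreaRect((P[:,:2]*1000).astype(np.float32)))
for r in spotter.search_frame("top","label")[:3]:
    u,v=map(int,np.round(r["pixel"])); print(r["score"],u,v,C[v,u])
cv2.imwrite('pics/t1c.png',cv2.resize(pic[130:260,230:430],None,fx=4,fy=4))
E
```

```text
7.25 [0.49  0.072 0.244] [0.979 0.204 0.   ]
2187 [ 0.602 -0.222  0.075] [-0.     0.002  1.   ] 0.0016676178353455565 0.060835707734502684 0.08606176235383012
((603.81884765625, -223.56434631347656), (173.95896911621094, 223.97836303710938), 11.77900505065918)
0.9 377 191 [ 0.607 -0.226  0.077]
0.32 272 194 [0.6   0.211 0.014]
```

View pics/t1c.png

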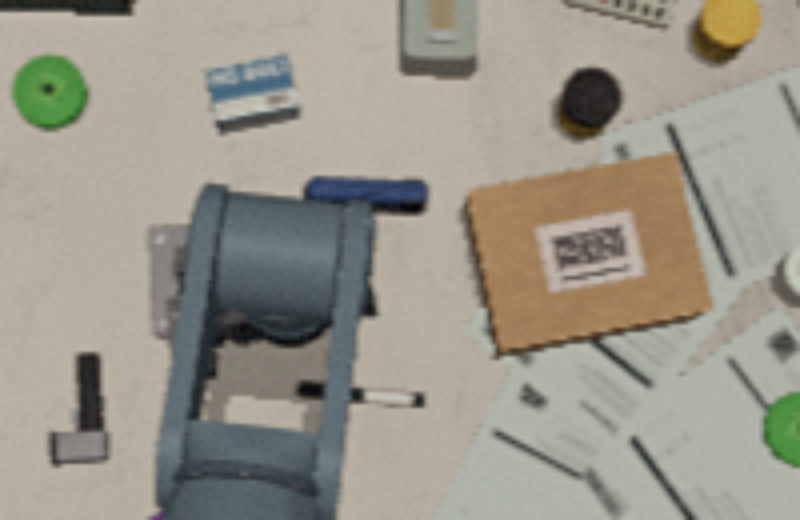

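The picture shows the lid level and shut, with the label at about (377,191). Next I'll fit the scanner pose from the initial clouds.

```bash
cat > fit.py <<'E'
from h import *
from scipy.optimize import least_squares
np.set_printoptions(precision=4,suppress=True)
boxes=[((-14,0,126),(36,21,20)),((-45,0,126),(5,23,22)),((0,0,56),(16,13,56))]
def sdf(P,c,h):
    q=np.abs(P-np.array(c)/1e3)-np.array(h)/1e3
    return np.linalg.norm(np.maximum(q,0),axis=1)+np.minimum(q.max(1),0)
def RS(yaw,pitch): # z leans towards -x by pitch
    return Rn.from_euler('ZY',[yaw,-pitch]).as_matrix()
def fit(P,x0):
    def res(x):
        L=(P-x[:3])@RS(x[3],x[4])
        return np.min([sdf(L,*b) for b in boxes],0)*1e3
    return least_squares(res,x0,loss='soft_l1',f_scale=2.)
if __name__=="__main__":
    A=[]
    for n in("scene","top"):
        z=np.load(f'pics/{n}0.npz'); C=cloud(n,z['d'])
        m=(C[...,0]>.42)&(C[...,0]<.60)&(C[...,1]>.11)&(C[...,1]<.24)&(C[...,2]>.088)&(C[...,2]<.25)&(z['d']>0)
        A.append(C[m])
    for P in A+[np.vstack(A)]:
        r=fit(P,[.58,.17,.03,0.04,.65]); x=r.x; R=RS(x[3],x[4])
        print(len(P),x,'head',x[:3]+R@[-.014,0,.126],'rms',np.sqrt(np.mean(np.clip(r.fun,-20,20)**2)))
E
python3 fit.py
```

```text
446 [0.5899 0.1842 0.0338 0.0632 0.7   ] head [0.4982 0.1784 0.1212] rms 2.512719421506505
280 [0.5922 0.1838 0.0338 0.0837 0.7005] head [0.5006 0.1761 0.1211] rms 2.5738608351743504
726 [0.5914 0.184  0.0342 0.0639 0.7038] head [0.4993 0.1781 0.1212] rms 2.6384380221522536
```

Request:
servo_tool(targets=[0,0,0,0.14,0,35,7,0,0,35,6,0,0,35,6,0,0,0,0,0])

```text
time_s: 7.85
eef_pos: [0.5037, 0.1782, 0.2437]
eef_rot: [0.707, -0.024, 0.707, 0.025]
wrist_force: [0.4, -0.6, -0.5]
opening: 0.998
```

```bash
cat > wr.py <<'E'
from fit import *
import sys
def wcloud(tag):
    s,p,R=st(); pic,d=snap("wrist",tag); c=cams.camera_params("wrist");K=np.array(c["intrinsics"]);M=np.array(c["mount"])
    v,u=np.mgrid[:400,:640]
    P=np.stack([(u-K[0,2])/K[0,0]*d,(v-K[1,2])/K[1,1]*d,d],-1)@M[:3,:3].T+M[:3,3]
    return s,p,R,pic,d,P,P@R.T+p
E
python3 - <<'E'
from wr import *
s,p,R,pic,d,T,W=wcloud("w1");print(s["time_s"],p,R[:,2])
m=(W[...,0]>.42)&(W[...,0]<.60)&(W[...,1]>.12)&(W[...,1]<.24)&(W[...,2]>.09)&(W[...,2]<.18)&(d>0)
m&=~((T[...,0]>-.03)&(T[...,0]<.03)&(abs(T[...,1])<.06)&(abs(T[...,2])<.03)&(W[...,2]>.17))
P=W[m];print(len(P),P.min(0),P.max(0))
P=P[::max(1,len(P)//3000)]
r=fit(P,[.591,.184,.034,.065,.7]);x=r.x;Rs=RS(x[3],x[4]);print(x,'head',x[:3]+Rs@[-.014,0,.126],np.sqrt(np.mean(np.clip(r.fun,-20,20)**2)))
E
```

```text
7.85 [0.5037 0.1782 0.2437] [0.9977 0.0682 0.0005]
6567 [0.4543 0.1519 0.09  ] [0.5642 0.2007 0.1585]
[0.5887 0.1854 0.0323 0.0869 0.6852] head [0.4984 0.1775 0.121 ] 0.8584683858916269
```

View pics/w1.png

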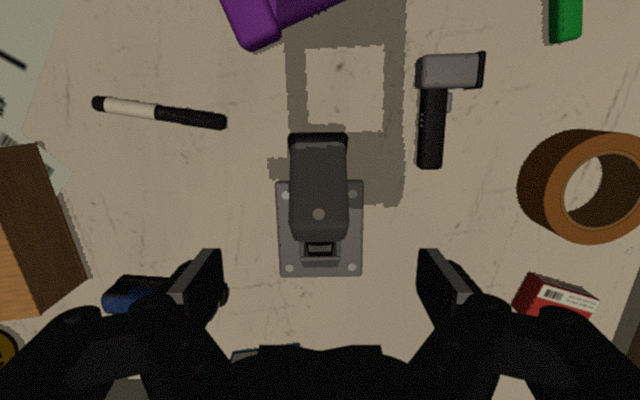

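The wrist picture shows the scanner head centred between the open fingers at about (319,190), and the fit agrees to 1 mm. I'll descend and grip.

Request:
servo_tool(targets=[25,0,0,-0.02,25,0,0,0,25,0,0,0,20,0,0,0,18,0,0,0])

```text
time_s: 8.4
eef_pos: [0.5032, 0.1739, 0.1295]
eef_rot: [0.706, -0.03, 0.707, 0.029]
wrist_force: [0.4, -1.0, 0.5]
opening: 0.993
```

Request:
servo_tool(targets=[0,0,0,0,0,0,0,0,0,0,0,0,0,0,0,0,0,0,0,0], fingers=0)

```text
time_s: 8.9
eef_pos: [0.5043, 0.1756, 0.1323]
eef_rot: [0.707, -0.03, 0.706, 0.03]
wrist_force: [-1.1, -1.1, 5.3]
opening: 0.486
```

Request:
servo_tool(targets=[0,0,0,0,0,0,0,0,0,0,0,0,0,0,0,0,0,0,0,0])

```text
time_s: 9.4
eef_pos: [0.5043, 0.1756, 0.1322]
eef_rot: [0.707, -0.03, 0.706, 0.03]
wrist_force: [-1.3, -1.4, 6.4]
opening: 0.486
```

Request:
servo_tool(targets=[-7,0,-5.5,0,-7,0,-5.5,0,-7,0,-5,0,-7,0,-5,0,-7,0,-5,0])

```text
time_s: 9.9
eef_pos: [0.4769, 0.1735, 0.1666]
eef_rot: [0.706, -0.03, 0.706, 0.03]
wrist_force: [1.8, 0.1, -1.3]
opening: 0.486
```

```bash
cat > look.py <<'E'
from wr import *
def fitnow(tag,x0):
    s,p,R,pic,d,T,W=wcloud(tag)
    s0=np.array(x0,float)
    c=s0[:3]+RS(s0[3],s0[4])@[-.014,0,.09]
    m=(np.abs(T[...,1])<.030)&(W[...,2]>.02)&(np.linalg.norm(W-c,axis=-1)<.11)&(d>0)&(T[...,0]>-.045)
    L=(W-s0[:3])@RS(s0[3],s0[4]); m&=(L[...,2]>-.02)&(L[...,0]>-.07)&(L[...,0]<.04)
    P=W[m];P=P[::max(1,len(P)//3000)]
    r=fit(P,s0);x=r.x;Rs=RS(x[3],x[4])
    print(s["time_s"],'tcp',p,'F',np.round(s["wrist_force"],1),'open',s["opening"],len(P))
    print('fit',x,'head',x[:3]+Rs@[-.014,0,.126],'win',x[:3]+Rs@[-.055,0,.126],'rms',np.sqrt(np.mean(np.clip(r.fun,-20,20)**2)),'xangle',np.pi/2-x[4])
    return x
E
python3 - <<'E'
from look import *
fitnow("w2",[.564,.183,.067,.085,.68])
snap("scene","s2"); a=cv2.imread('pics/s2.png')[120:270,200:400];cv2.imwrite('pics/s2c.png',cv2.resize(a,None,fx=4,fy=4))
E
```

```text
9.9 tcp [0.4769 0.1735 0.1666] F [ 1.8  0.1 -1.3] open 0.48594266821362087 3128
fit [0.5604 0.1828 0.0666 0.104  0.6986] head [0.4692 0.1733 0.1541] win [0.438  0.17   0.1277] rms 5.243645077792941 xangle 0.8721599109493922
```

View pics/w2.png

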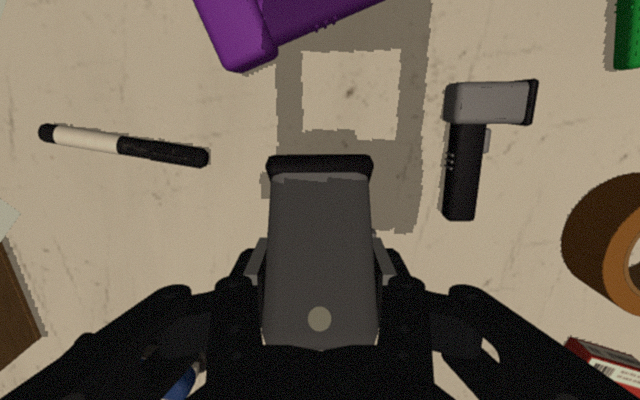

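View pics/s2c.png

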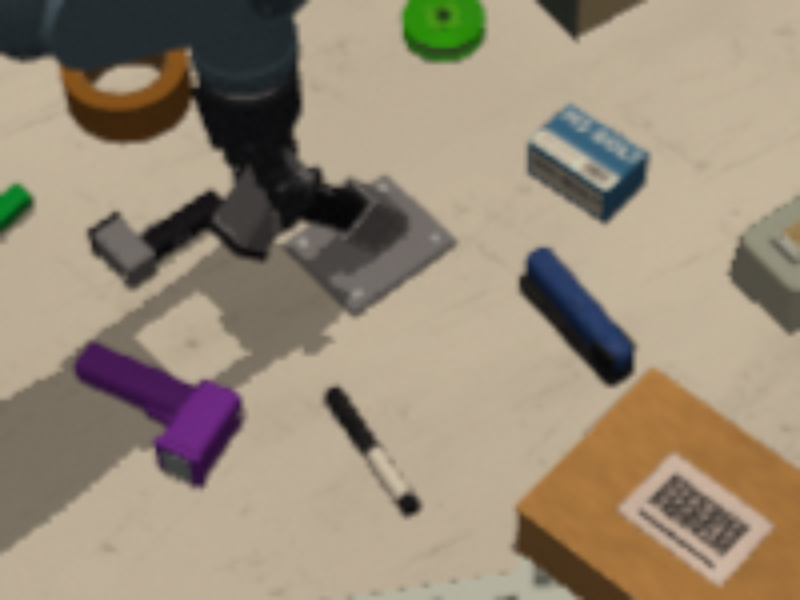

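Request:
servo_tool(targets=[7,0,-10,0,8,0,-9,0,9,0,-8,0,9,0,-7,0,0,0,0,0])

```text
time_s: 10.5
eef_pos: [0.4417, 0.1705, 0.1312]
eef_rot: [0.705, -0.03, 0.707, 0.03]
wrist_force: [0.6, 0.9, 0.6]
opening: 0.48
```

```bash
python3 - <<'E'
from look import *
fitnow("w3",[.56,.183,.067,.09,1.1])
snap("scene","s3"); a=cv2.imread('pics/s3.png')[120:270,200:400];cv2.imwrite('pics/s3c.png',cv2.resize(a,None,fx=4,fy=4))
E
```

```text
10.5 tcp [0.4417 0.1705 0.1312] F [0.6 0.9 0.6] open 0.4795733842872718 3206
fit [0.5604 0.181  0.0773 0.0847 1.1202] head [0.4413 0.1709 0.1196] win [0.4235 0.1694 0.0827] rms 4.401910990449377 xangle 0.4506343438631284
```

View pics/s3c.png

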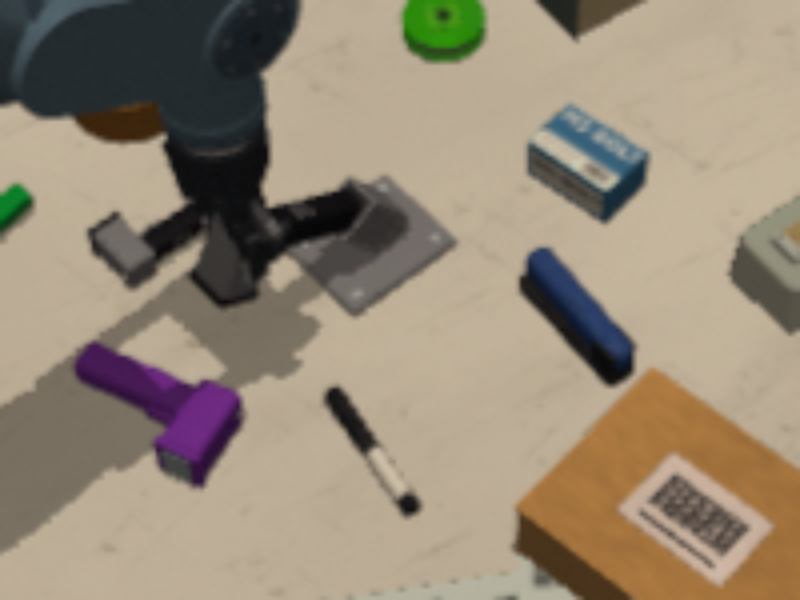

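View pics/w3.png

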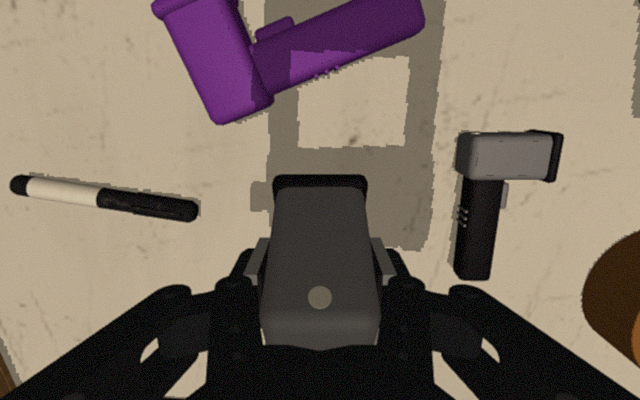

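The scanner is pivoting in the grip as planned; its lean went from 0.70 to 1.12 rad. I'll continue the arc.

Request:
servo_tool(targets=[10,0,-6,0,10,0,-5,0,11,0,-3,0,11,0,-3,0,8,0,-1,0])

```text
time_s: 11.1
eef_pos: [0.4251, 0.1689, 0.0821]
eef_rot: [0.706, -0.03, 0.707, 0.03]
wrist_force: [-0.8, -0.4, 4.9]
opening: 0.486
```

```bash
python3 - <<'E'
from look import *
fitnow("w4",[.55,.181,.085,.085,1.55])
snap("scene","s4"); a=cv2.imread('pics/s4.png')[120:270,200:400];cv2.imwrite('pics/s4c.png',cv2.resize(a,None,fx=4,fy=4))
E
```

```text
11.1 tcp [0.4251 0.1689 0.0821] F [-0.8 -0.4  4.9] open 0.48579490949070453 3295
fit [0.5558 0.1782 0.0796 0.07   1.5161] head [0.4296 0.1694 0.0725] win [0.4273 0.1692 0.0316] rms 4.248427650780044 xangle 0.05471762407082292
```

View pics/s4c.png

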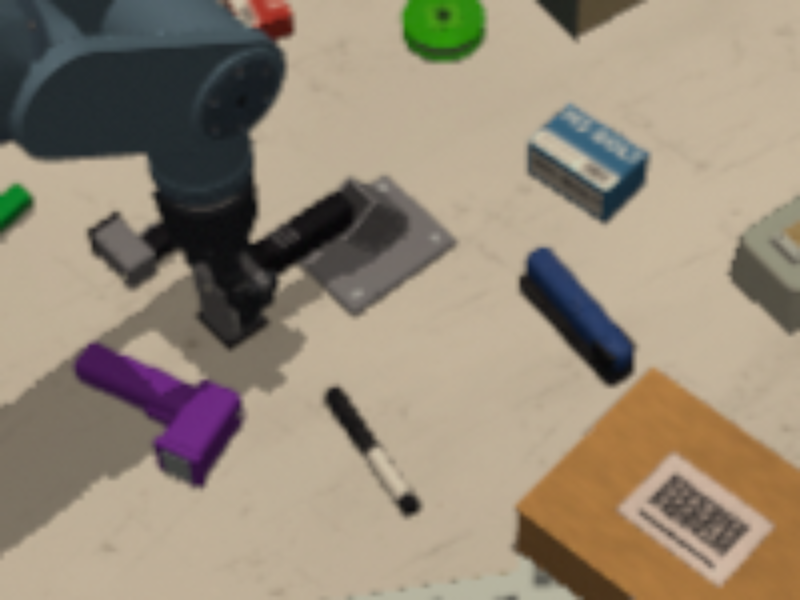

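View pics/w4.png

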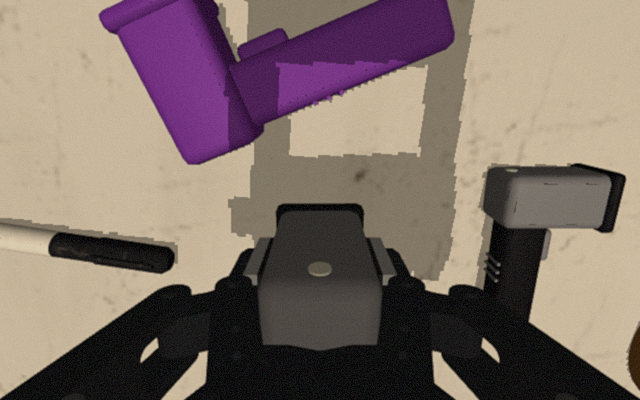

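Request:
servo_tool(targets=[-8,0,-5,0,-20,0,-5,0,-30,0,0,0,-32,0,0,0,-30,0,0,0])

```text
time_s: 11.7
eef_pos: [0.4143, 0.1681, 0.2042]
eef_rot: [0.706, -0.03, 0.707, 0.03]
wrist_force: [0.6, -0.8, -1.0]
opening: 0.488
```

Request:
servo_tool(targets=[-15,0,0,0,-9,0,0,0,0,0,0,0,0,0,0,0,0,0,0,0])

```text
time_s: 12.2
eef_pos: [0.4147, 0.1681, 0.2255]
eef_rot: [0.705, -0.03, 0.707, 0.03]
wrist_force: [-0.4, -0.4, -2.2]
opening: 0.484
```

```bash
python3 - <<'E'
from look import *
fitnow("w5",[.55,.178,.226,.08,1.52])
snap("scene","s5"); a=cv2.imread('pics/s5.png')[80:230,200:400];cv2.imwrite('pics/s5c.png',cv2.resize(a,None,fx=4,fy=4))
E
```

```text
12.2 tcp [0.4147 0.1681 0.2255] F [-0.4 -0.4 -2.2] open 0.4844257573665444 3248
fit [0.5454 0.1796 0.2238 0.0848 1.5219] head [0.4193 0.1688 0.216 ] win [0.4173 0.1687 0.175 ] rms 3.7676288804343607 xangle 0.048880833735601925
```

View pics/s5c.png

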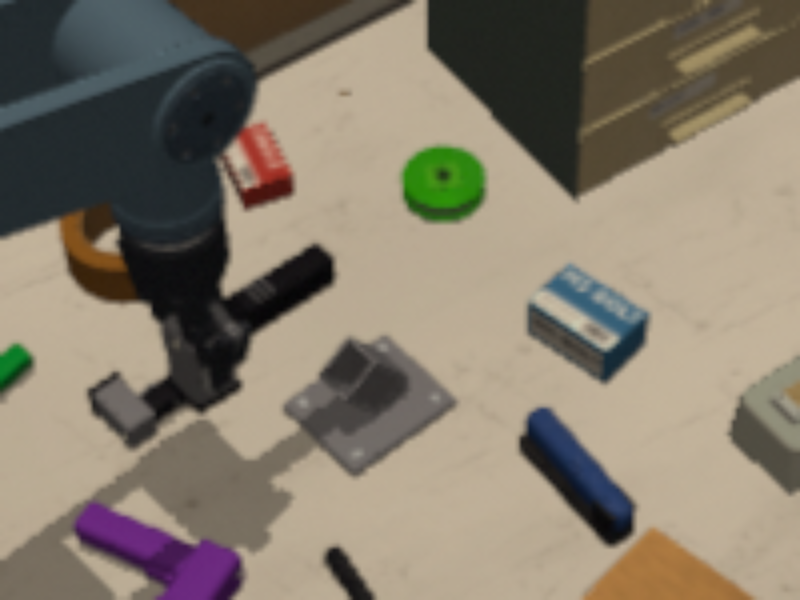

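The scanner is clear of the holder with the handle level, so I'll carry it over to the label.

Request:
servo_tool(targets=[0,-20,7,0,0,-28,10,0,0,-30,11,0,0,-30,11,0,0,-30,11,0])

```text
time_s: 12.8
eef_pos: [0.4773, 0.0339, 0.2262]
eef_rot: [0.706, -0.03, 0.707, 0.03]
wrist_force: [0.6, -0.5, -1.5]
opening: 0.485
```

Request:
servo_tool(targets=[0,-30,11,0,0,-30,11,0,0,-30,11,0,0,-30,11,0,0,-30,11,0])

```text
time_s: 13.3
eef_pos: [0.5449, -0.111, 0.2259]
eef_rot: [0.706, -0.03, 0.707, 0.03]
wrist_force: [-0.1, 0.1, -1.1]
opening: 0.487
```

Request:
servo_tool(targets=[0,-30,11,0,0,-30,11,0,0,-30,11,0,0,-20,9,0,0,-9,4,0])

```text
time_s: 13.8
eef_pos: [0.6009, -0.2263, 0.2256]
eef_rot: [0.706, -0.029, 0.707, 0.03]
wrist_force: [-0.4, -0.7, -1.1]
opening: 0.486
```

Request:
servo_tool(targets=[0,0,0,0,0,0,0,0,0,0,0,0,0,0,0,0,0,0,0,0])

```text
time_s: 14.3
eef_pos: [0.6007, -0.2237, 0.2272]
eef_rot: [0.707, -0.03, 0.706, 0.03]
wrist_force: [0.1, -0.4, -1.4]
opening: 0.483
```

```bash
python3 - <<'E'
from look import *
fitnow("w6",[.73,-.213,.223,.085,1.52])
s,p,R=st();print(np.abs(s["dq"]).max())
pic,d=snap("scene","s6"); a=pic[130:290,260:460];cv2.imwrite('pics/s6c.png',cv2.resize(a,None,fx=3.7,fy=3.7))
E
```

```text
14.3 tcp [ 0.6007 -0.2237  0.2272] F [ 0.1 -0.4 -1.4] open 0.4834917140917579 3193
fit [ 0.7314 -0.2116  0.226   0.0899  1.5265] head [ 0.6054 -0.2229  0.2176] win [ 0.6036 -0.2231  0.1766] rms 3.000480145551664 xangle 0.04426186174629354
0.004988459854963836
```

View pics/s6c.png

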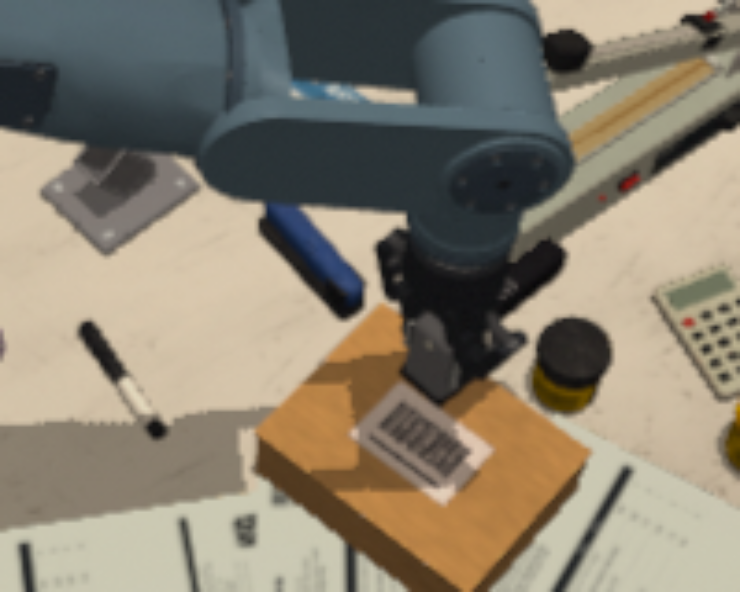

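View pics/w6.png

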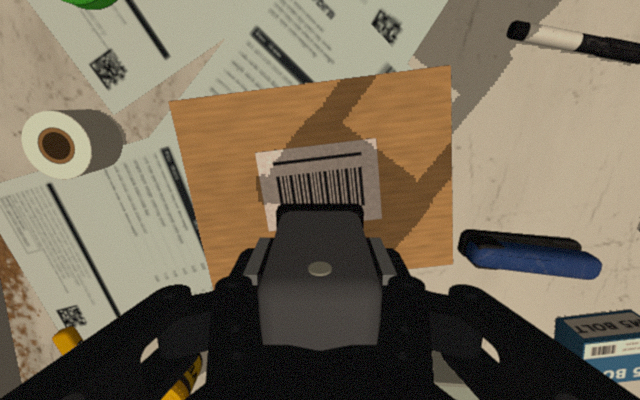

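The scanner is held above the label, window down, and the lid is still shut. I'll hand in.

```bash
python3 - <<'E'
from h import *
s,p,R=st(); print(np.abs(s["dq"]).max(),s["opening"]); workorder.hand_in()
E
```

```text
0.004016775747658283 0.4826469356932824
the job is handed in; nothing more can be done
```

I closed the carton lid, drew the scanner out of its holder and turned it window-down. I then handed the job in at about 14.3 s, with the scanner held still over the label.

- **Lid:** I pushed it shut with the closed fingertips. The depth fit afterwards showed it level to about 0.002 rad, with the label face up at about (0.602, -0.224, 0.0755). In the last picture it still looks shut, but I did not fit it again.
- **Scanner:** I gripped it across the flat sides of its head. Because the arm commands cannot tilt the tool, I levered the handle against the holder's lip so the scanner turned in the grip.
- **Final pose:** The last wrist-camera fit puts the window at (0.604, -0.223, 0.177). That is about 10 cm above the label and 2 mm off its centre, with the window about 0.04 rad from straight down. The arm was at rest and the fingers were on the head at about 41 mm.
- **Bystanders:** Those visible in the last pictures (stapler, marker, tub and label roll among them) look unmoved, though I did not measure their positions.

The later pose fits are looser than the one before the grasp (3–5 mm residual against about 1 mm), because the fingers are in the view. The tolerances are still much wider than that, and no check failed.

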